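# Close up a pantry row and clamp its stop

### The job

The packages in the pantry organiser stand loose with gaps between them. Loosen the clamp knob of the sliding stop, slide the stop along its rail so that it gently closes the row up, with no gaps, against the end plate without shifting the end plate along, then turn the knob fully tight again and let go. Keep the packages upright in the tray and leave the other things on the counter where they are.

Things in the scene. Friction and masses are not known exactly. Their poses are not given: they have to be found in the camera images.
- rack: Fixed organiser at a small yaw: white tray 500 mm long (its y), 150 mm wide (x -84 to +66 mm), with an aluminium rail 22 mm wide along its robot-side edge (centre x = -68 mm, top z = 60 mm). Origin: mid-length, on the counter; z up. Tray floor at z = 8 mm, free from x = -57 to +56 mm; low lip (top z = 25 mm) on the +x edge
- stop (a joint): Stop's position along the rail, m; grows to the rack's +y, towards the end plate. The stop: grey carriage on the rail (46 mm across, 50 along, top z = 82 mm) with a steel plate across the tray, 102 mm wide, 6 thick, 75 tall (top z = 85 mm). Loosened, it slides with about 2 N, up to 8 N pushing the packages; clamped, it holds about 30 N
- stop_face (a point): Middle of the stop plate's face that looks to the rack's +y, towards the packages; axes as the rack's. Moves with the stop
- knob_grip (a point): Grip point on the vertical axis of the clamp knob on the stop's carriage, 112 mm above the counter, 25 mm behind (-y of) the stop face. Knob: black bar 60 mm long, 14 thick, 32 tall (z = 94 to 126 mm); the point's x axis runs along the bar and turns with it. Moves with the stop, which may be slid by the knob while it is held
- knob (a joint): Knob angle, rad, between end stops: 0 = fully tight (bar across the rail, along the rack's x); grows anticlockwise from above as it loosens, to 1.5 (bar nearly along the rail). The clamp lets go from about 0.8. Stays where left; turning takes up to 0.25 N m. Starts tight (up to 0.12)
- end_face (a point): Middle of the end plate's face that looks to the rack's -y, towards the packages; axes as the rack's. The end plate: a steel plate like the stop's on a grey block without knob, held on the rail by friction; it slips if pushed with more than about 14 N. It stands at a different place along the rail each time
- tea_carton: Cardboard carton, 50 mm wide along the row (its y), 90 mm deep, 80 mm tall, 0.16 kg; origin at the centre of its underside. Loose in the tray between stop and end plate; the order of the three packages varies
- tin: Metal tin, 38 mm wide along the row (its y), 90 mm deep, 70 mm tall, 0.22 kg; origin at the centre of its underside. The three packages together are 150.5 mm wide
- tub: Clear tub with a white lid, 62.5 mm wide along the row (its y), 90 mm deep, 72 mm tall, 0.25 kg; origin at the centre of its underside
- jar: Bystander: glass jar, 68 mm across, 85 mm tall; origin under its centre
- can: Bystander: food can, 66 mm across, 95 mm tall; origin under its centre
- mug: Bystander: white mug, 82 mm across, 90 mm tall; origin under its centre
- bowl: Bystander: white bowl, 130 mm across, 55 mm tall; origin under its centre
- bottle: Bystander: amber bottle, 52 mm across, 140 mm tall; origin under its centre
- shaker: Bystander: turned wooden salt shaker, 44 mm across, 78 mm tall; origin under its centre
Things that resemble listed ones, but are neither listed nor needed, are in the scene too. Leave any pink look-alike of the tea_carton alone. What is shaped like the tin but yellow is not meant.

How it is judged:
By the outcome, as a careful person would: the job done as asked, in the order asked, and still so for the second after the job is handed in, with the robot touching nothing.
It also fails if it takes over 43 s, if anything falls off the work surface, if the arm or the gripper's body presses on something with over 40 N, if the wrist force passes 120 N, or if a joint passes its speed limit or range.

### The arm

A 7-joint arm with a two-finger parallel gripper is mounted at the origin on the work surface. World frame = base frame: x ahead of the robot, y to its left, z up, the work surface at z = 0. Lengths are in m, angles in rad, forces in N, time in s.
With the tool pointing down it reaches from about 0.4 to 0.9 m from the base axis. Payload 5.5 kg.
Tool frame: the origin (TCP) lies on the centre line of the jaws, within the pads' length; the fingertips stand 22 mm ahead of it and the grasp point (between the pads) lies 3 mm ahead of it; z points along the fingers, y is the line along which they close (so a half turn about z gives the same grasp; the last joint's range is limited). The gripper opens to 85 mm and grips with 20 to 120 N. Pads are 22 mm wide; open, the fingers measure 114 mm over their backs; the gripper's body (76 mm by 85 mm) begins 54 mm behind the grasp point. The pads swing forward as they close: fully open they stand 13 mm farther back than shut.
Start: joints at [-0.968, 0.501, -0.427, 1.55, 0.221, 1.138, -0.21], TCP at [0.217, 0.613, 0.253] pointing down, gripper open.
Joint ranges: [-2.88, 2.88], [-0.31, 2.03], [-1.54, 1.56], [0.2, 2.42], [-1.41, 4.55], [0.19, 2.02], [-2.57, 2.57]. Speed limits (rad/s): [2.57, 2.57, 3.14, 3.14, 3.14, 3.14, 3.14].

### API

Orientations are given as a 3x3 rotation matrix whose columns are the frame's x, y, z axes.
In Python, from station import sense, read_camera, camera_model, hand_in gives the robot as it stands.
- The arm moves only by the tool drive_tool, never from a script. Its argument "steps" is a list that holds one entry, the list of rows, each a list of 5 numbers: the opening in per cent of the stroke, from 0 (shut) to 100 (fully open), then the shift along the world's x, y, z in m, then the turn about the world's z in rad. A call has 1 to 12 rows; each row shifts and turns the commanded pose from where the row before left it; what a row does not reach is not made up. A row lasts 1/12 s, in which the tool goes at most 41.7 mm and 7.16 degrees, less where a joint would pass 70% of its speed; a pose out of reach is approached as far as the arm can. A call is refused whole if a number of a shift passes 0.0417 or a number of a turn 0.125, either way. A call with a gripper value outside its range is refused whole. The fingers move at their own pace and stop on an object; "newtons" is the grip in N (left out, the last holds). Time passes only in rows, so rows that do not move let the fingers close. It gives the time, the measured TCP pose, the force, the opening and the grip force at its end, in the units of the state.
- sense(): the state, without advancing time (a new reading comes with each control period).
- read_camera(name): name is "side" or "top" or "wrist"; returns (picture, depth): 420x560x3 uint8, red, green, blue; 420x560 float32, m along the optical axis (not along the pixel's ray), 0 where there is no reading.
- camera_model(name): a dict with "fovy" (degrees; the focal length in pixels is half the picture's height over the tangent of half this angle, whatever the lens; pixels are square), "cx", "cy" (the principal point, pixels), "D" ([k1, k2, p1, p2, k3] as OpenCV has them; the pictures are not rectified), "rvec" (rotation vector, rad) and "tvec" (3), from world to camera coordinates, as OpenCV has them. Camera axes: x right, y down, z forward; pixel columns grow to the right and rows downward; lengths in m; the calibration is good to about 2 mm. A picture is of the moment at which its call begins: read the wrist's pose just before it. camera_model takes no time and is no camera call; for the wrist camera it gives the pose at the moment of the call.
- hand_in(): hands the job in; it is judged then, once.
The state is a dict: "time": time; "joint_positions": joint angles; "qd": joint speeds; "joint_efforts": joint torques, N m; "tool_pos": TCP position; "eef_rot": TCP orientation; "contact_force": force on the tool from outside, world axes, zero at the start; "torque": the same for the moment, N m; "finger_gap": finger opening in m; "gripper_force": force on a finger pad.
Only numpy, scipy, OpenCV 4.12 (cv2) and the standard library are available. Lean on these libraries where they do the work, as an engineer would, in place of code of your own. Each camera call takes 0.05 s, during which the arm holds its last target. There are 200 camera calls.

## Working session

There is one attempt and no reset: what is moved stays moved. The work goes in short steps, Python scripts to look and compute and a tool call to move; the robot and the scene stay as the last step left them, time stands still between calls to the robot, and variables do not carry over. Pictures are saved under pics/ and viewed, at most 10 in all, crops included, and the job is handed in when it is done.

Besides the shell and the picture viewer there is one more tool, called after ">>>" as name([rows], argument=value, ...), one row to a line, values as JSON. drive_tool: Moves the arm, as the interface text tells. Its arguments: {"type":"object","properties":{"steps":{"type":"array"},"newtons":{"type":"number"}},"required":["steps"]}

```bash
mkdir -p pics; cat > h.py <<'E'
import numpy as np, cv2
from station import sense, read_camera, camera_model, hand_in
def cam(name):
    m=camera_model(name); p,d=read_camera(name)
    f=210/np.tan(np.radians(m["fovy"])/2)
    K=np.array([[f,0,m["cx"]],[0,f,m["cy"]],[0,0,1]])
    R=cv2.Rodrigues(np.array(m["rvec"],float))[0]; t=np.array(m["tvec"],float).ravel()
    return p,d,K,np.array(m["D"],float),R,t
def world(d,K,D,R,t):
    h,w=d.shape; v,u=np.mgrid[:h,:w]
    n=cv2.undistortPoints(np.stack([u,v],-1).reshape(-1,1,2).astype(float),K,D).reshape(h,w,2)
    P=np.dstack([n,np.ones((h,w))])*d[...,None]
    W=(P-t)@R; W[d==0]=np.nan
    return W
def save(n,p): cv2.imwrite("pics/"+n,p[...,::-1])
E
python3 - <<'E'
from h import *
for n in("top","side"):
    c=cam(n); save(n+"0.png",c[0]); W=world(*c[1:]); np.savez(n+"0.npz",W=W,p=c[0])
    print(n,-c[4].T@c[5])
s=sense();print(s)
E
```

```text
top [ 0.43010153 -0.02119402  1.39330548]
side [-0.42399726 -0.82947558  1.02064663]
{'time': 0.1, 'joint_positions': array([-0.96781229,  0.50175533, -0.42683247,  1.55136567,  0.22080556,
        1.13831137, -0.21028268]), 'qd': array([ 0.00097205, -0.00177495, -0.00066533, -0.00236176, -0.00033023,
       -0.00058309, -0.00082251]), 'joint_efforts': array([-1.16137887e-02, -5.70816422e+01, -5.83883509e+00, -2.81748319e+01,
        1.03572261e-02,  5.60400207e-03,  9.08447419e-06]), 'tool_pos': array([0.21645941, 0.61226189, 0.25235605]), 'eef_rot': array([[-9.42857940e-01,  3.33194354e-01, -6.53184175e-04],
       [ 3.33194988e-01,  9.42856485e-01, -1.65773220e-03],
       [ 6.35119258e-05, -1.78064366e-03, -9.99998413e-01]]), 'contact_force': array([-0.15135582,  0.48753363,  0.19394199]), 'torque': array([ 0.00580263, -0.02668412,  0.00280515]), 'gripper_force': 0.0, 'finger_gap': 0.08525814521121483}
```

View pics/top0.png

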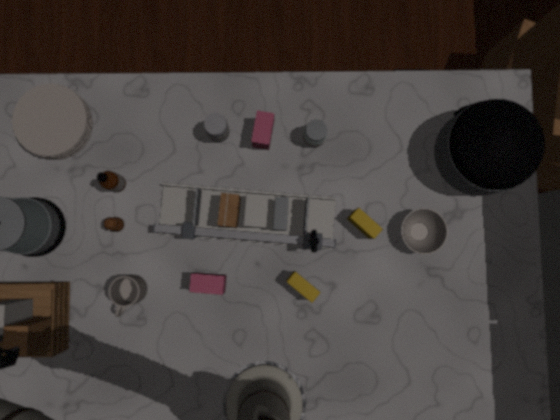

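View pics/side0.png

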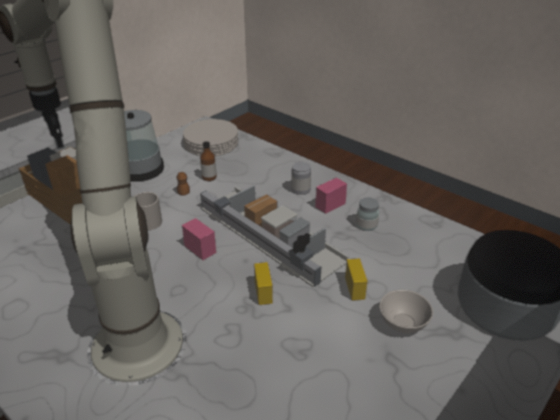

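The top view shows the stop and black knob at (314,240), the end plate at about (193,215), and carton, tub and tin in between. +y is to the left and +x is up. The side view agrees.

```bash
cat > m.py <<'E'
from h import *
def an(W,p):
    z=W[...,2]; v,u=np.mgrid[:420,:560]; roi=(u>145)&(u<345)&(v>175)&(v<255)
    r=roi&(z>.052)&(z<.066)
    def rect(m,lbl,pr=True):
        P=W[m][:,:2].astype(np.float32)
        if len(P)<5: print(lbl,len(P)); return
        c,s,a=cv2.minAreaRect(P*1000); print(lbl,len(P),np.round(c,1),np.round(s,1),round(a,1),"zmed",np.round(np.median(z[m]),4))
    # rail line
    P=W[r]; 
    rail=P; vx=cv2.fitLine(rail[:,:2].astype(np.float32),cv2.DIST_HUBER,0,.01,.01).ravel(); print("rail",len(P),vx,np.degrees(np.arctan2(vx[1],vx[0])))
    rect(r,"rail")
    rect(roi&(z>.098)&(z<.14)&(u>270),"knob")
    m=(roi&(z>.045)&(z<.15)).astype(np.uint8)
    return roi
if __name__=="__main__":
    f=np.load("top0.npz"); W,p=f["W"],f["p"]; an(W,p)
    for v in (200,208,216):
        print(v,[(u,*np.round(W[v,u]*1000).astype(int)) for u in range(184,320,3)])
    cv2.imwrite("pics/crop.png",cv2.resize(np.clip(p[175:300,145:350,::-1]*1.8,0,255).astype(np.uint8),None,fx=3.8,fy=3.8,interpolation=cv2.INTER_CUBIC))
E
python3 m.py
```

```text
rail 1262 [0.09546806 0.9954325  0.46170747 0.00731025] 84.521736
rail 1262 [518.4  46.3] [506.  139.6] 85.8 zmed 0.06
knob 155 [ 448.3 -136.5] [55.8 24.1] 12.8 zmed 0.1257
200 [(184, np.int64(570), np.int64(226), np.int64(8)), (187, np.int64(570), np.int64(217), np.int64(12)), (190, np.int64(570), np.int64(209), np.int64(7)), (193, np.int64(570), np.int64(201), np.int64(6)), (196, np.int64(562), np.int64(179), np.int64(88)), (199, np.int64(566), np.int64(177), np.int64(46)), (202, np.int64(569), np.int64(174), np.int64(13)), (205, np.int64(570), np.int64(166), np.int64(8)), (208, np.int64(570), np.int64(158), np.int64(4)), (211, np.int64(569), np.int64(148), np.int64(10)), (214, np.int64(569), np.int64(140), np.int64(8)), (217, np.int64(569), np.int64(131), np.int64(9)), (220, np.int64(561), np.int64(114), np.int64(86)), (223, np.int64(561), np.int64(106), np.int64(89)), (226, np.int64(561), np.int64(98), np.int64(84)), (229, np.int64(561), np.int64(90), np.int64(83)), (232, np.int64(561), np.int64(82), np.int64(89)), (235, np.int64(561), np.int64(74), np.int64(87)), (238, np.int64(
[... 5353 characters left out ...]
4(517), np.int64(-49), np.int64(78)), (283, np.int64(517), np.int64(-57), np.int64(78)), (286, np.int64(516), np.int64(-65), np.int64(85)), (289, np.int64(521), np.int64(-76), np.int64(9)), (292, np.int64(521), np.int64(-84), np.int64(10)), (295, np.int64(521), np.int64(-93), np.int64(7)), (298, np.int64(521), np.int64(-102), np.int64(4)), (301, np.int64(521), np.int64(-111), np.int64(5)), (304, np.int64(520), np.int64(-119), np.int64(15)), (307, np.int64(516), np.int64(-122), np.int64(83)), (310, np.int64(520), np.int64(-136), np.int64(9)), (313, np.int64(520), np.int64(-145), np.int64(9)), (316, np.int64(520), np.int64(-154), np.int64(9)), (319, np.int64(520), np.int64(-163), np.int64(2))]
```

View pics/crop.png

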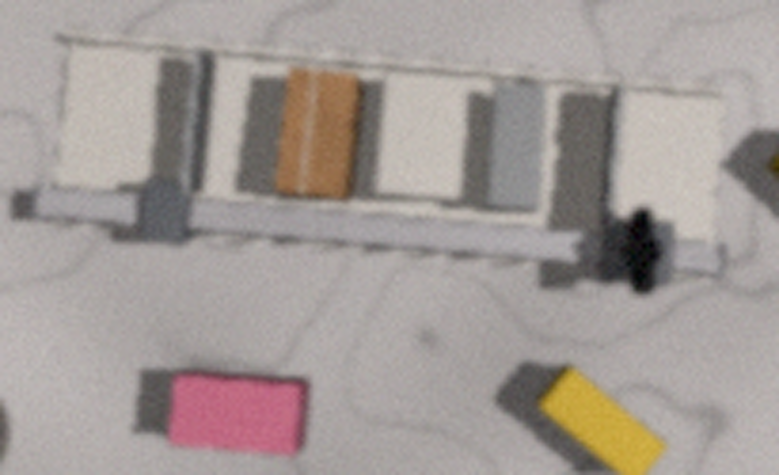

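>>> drive_tool([
  [[100, 0.01, -0.031, 0, -0.115], [100, 0.01, -0.031, 0, -0.115], [100, 0.01, -0.031, 0, -0.115], [100, 0.01, -0.031, 0, -0.115], [100, 0.01, -0.031, 0, -0.115], [100, 0.01, -0.031, 0, -0.115], [100, 0.01, -0.031, 0, -0.115], [100, 0.01, -0.031, 0, -0.115], [100, 0.01, -0.031, 0, -0.115], [100, 0.01, -0.031, 0, -0.115], [100, 0.01, -0.031, 0, -0.115], [100, 0.01, -0.031, 0, -0.115]],
])

```text
time: 1.1
tool_pos: [0.3365, 0.2391, 0.2531]
eef_rot: [[0.154, 0.988, -0.0], [0.988, -0.154, -0.0], [-0.0, -0.0, -1.0]]
contact_force: [0.2, -0.0, 0.1]
finger_gap: 0.0854
gripper_force: 0.0
```

>>> drive_tool([
  [[100, 0.01, -0.031, 0, -0.115], [100, 0.01, -0.031, 0, -0.115], [100, 0.01, -0.031, 0, -0.115], [100, 0.01, -0.031, 0, -0.115], [100, 0.01, -0.031, 0, -0.115], [100, 0.01, -0.031, 0, -0.115], [100, 0.01, -0.031, 0, -0.115], [100, 0.01, -0.031, 0, -0.115], [100, 0.01, -0.031, 0, -0.115], [100, 0.01, -0.031, 0, -0.115], [100, 0.01, -0.031, 0, -0.115], [100, 0.01, -0.031, 0, -0.115]],
])

```text
time: 2.1
tool_pos: [0.4566, -0.1326, 0.2532]
eef_rot: [[0.999, 0.036, -0.0], [0.036, -0.999, 0.0], [-0.0, -0.0, -1.0]]
contact_force: [0.3, -0.2, -0.0]
finger_gap: 0.0853
gripper_force: 0.0
```

```bash
python3 - <<'E'
from h import *
c=cam("wrist"); save("w1.png",c[0]); W=world(*c[1:]); np.savez("w1.npz",W=W,p=c[0]); z=W[...,2]
m=(z>.112)&(z<.135)&(np.abs(W[...,0]-.45)<.07)&(np.abs(W[...,1]+.136)<.06)
print(m.sum(), cv2.minAreaRect((W[m][:,:2]*1000).astype(np.float32)), np.median(z[m]))
f=np.load("top0.npz"); T=f["W"]; r=(T[...,2]>.052)&(T[...,2]<.066)&(T[...,0]>.40)&(T[...,0]<.50)&(np.abs(T[...,1]-.03)<.1)
l=cv2.fitLine(T[r][:,:2].astype(np.float32),cv2.DIST_HUBER,0,.001,.001).ravel();print(r.sum(),l,np.degrees(np.arctan2(l[1],l[0])))
print(sense()["joint_positions"], -c[4].T@c[5])
E
```

```text
1640 ((450.4402160644531, -136.99681091308594), (24.44631576538086, 58.516334533691406), 77.45365142822266) 0.12618358483760955
575 [0.0954276  0.9954364  0.46282738 0.01653769] 84.52406
[-0.12266816  0.16472872  0.39948432  1.99299015 -0.07161234  0.99396526
 -1.23686305] [ 0.53284943 -0.12939398  0.37358531]
```

View pics/w1.png

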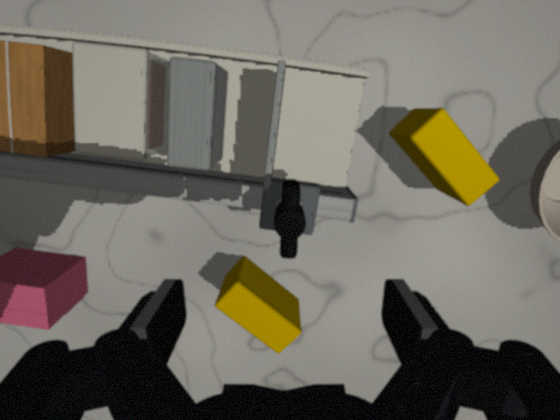

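```bash
python3 - <<'E'
from h import *
f=np.load("w1.npz"); W=f["W"]; z=W[...,2]
for lo in (.106,.118,.122):
    m=(z>lo)&(z<.135)&(np.abs(W[...,0]-.45)<.07)&(np.abs(W[...,1]+.136)<.06)
    P=W[m][:,:2]*1000; 
    b=np.round(P[:,0]/4).astype(int)
    for k in sorted(set(b)): 
        q=P[b==k][:,1]; 
        if lo==.118: print(k*4,len(q),q.min().round(1),q.max().round(1),np.median(q).round(1),np.median(W[m][b==k][:,2]).round(3))
    print(lo,cv2.fitLine(P.astype(np.float32),cv2.DIST_HUBER,0,.01,.01).ravel(),P.min(0),P.max(0))
E
```

```text
0.106 [ 9.9999815e-01  1.9119978e-03  4.5343176e+02 -1.3680060e+02] [ 420.25187924 -149.28478142] [ 479.92207758 -124.65053973]
420 10 -141.8 -131.5 -135.8 0.124
424 73 -143.3 -130.6 -137.0 0.126
428 84 -143.9 -130.4 -136.7 0.125
432 78 -143.9 -130.3 -136.6 0.126
436 87 -143.6 -130.1 -137.1 0.126
440 80 -146.2 -127.7 -137.0 0.127
444 130 -148.3 -125.2 -136.9 0.127
448 158 -149.0 -125.2 -136.7 0.127
452 158 -148.8 -124.9 -136.6 0.127
456 161 -148.3 -125.6 -136.3 0.127
460 133 -145.7 -127.9 -136.9 0.127
464 92 -143.7 -130.6 -136.8 0.126
468 91 -143.5 -130.5 -136.6 0.125
472 99 -144.0 -130.4 -137.1 0.125
476 102 -144.0 -130.3 -137.0 0.125
480 52 -142.3 -131.7 -136.9 0.123
0.118 [ 9.9999970e-01 -7.3876249e-04  4.5237857e+02 -1.3688559e+02] [ 420.25187924 -149.00853732] [ 479.8417023  -124.89967485]
0.122 [ 9.9999958e-01 -8.8340131e-04  4.5186432e+02 -1.3687909e+02] [ 420.25187924 -149.00853732] [ 479.69110101 -124.97862673]
```

>>> drive_tool([
  [[100, -0.0065, -0.0045, 0, -0.036], [60, 0, 0, -0.03, 0], [60, 0, 0, -0.035, 0], [60, 0, 0, -0.035, 0], [60, 0, 0, -0.02, 0], [60, 0, 0, -0.018, 0], [60, 0, 0, 0, 0]],
], newtons=60)

```text
time: 2.73
tool_pos: [0.4471, -0.1346, 0.1119]
eef_rot: [[1.0, 0.007, -0.007], [0.007, -1.0, 0.001], [-0.007, -0.001, -1.0]]
contact_force: [-0.1, -0.0, 0.6]
finger_gap: 0.0514
gripper_force: 0.0
```

>>> drive_tool([
  [[0, 0, 0, 0, 0], [0, 0, 0, 0, 0], [0, 0, 0, 0, 0], [0, 0, 0, 0, 0], [0, 0, 0, 0, 0], [0, 0, 0, 0, 0]],
])

```text
time: 3.23
tool_pos: [0.4514, -0.1373, 0.1173]
eef_rot: [[1.0, 0.005, 0.004], [0.005, -1.0, -0.002], [0.004, 0.002, -1.0]]
contact_force: [-0.9, -5.0, 7.9]
finger_gap: 0.0133
gripper_force: 73.0
```

>>> drive_tool([
  [[0, 0, 0, 0, 0.1], [0, 0, 0, 0, 0.11], [0, 0, 0, 0, 0.11], [0, 0, 0, 0, 0.11], [0, 0, 0, 0, 0.11], [0, 0, 0, 0, 0.11], [0, 0, 0, 0, 0.11], [0, 0, 0, 0, 0.11], [0, 0, 0, 0, 0.11], [0, 0, 0, 0, 0.11], [0, 0, 0, 0, 0.11], [0, 0, 0, 0, 0.11]],
])

```text
time: 4.23
tool_pos: [0.4507, -0.1362, 0.1172]
eef_rot: [[0.248, 0.969, 0.002], [0.969, -0.248, -0.001], [-0.0, 0.002, -1.0]]
contact_force: [-3.6, -0.7, 8.9]
finger_gap: 0.0133
gripper_force: 73.3
```

>>> drive_tool([
  [[0, 0, 0, 0, 0.03], [0, 0, 0, 0, 0], [0, 0, 0, 0, 0]],
])

```text
time: 4.48
tool_pos: [0.4506, -0.1362, 0.1172]
eef_rot: [[0.223, 0.975, 0.002], [0.975, -0.223, -0.001], [-0.0, 0.002, -1.0]]
contact_force: [-3.2, -2.5, 9.0]
finger_gap: 0.013
gripper_force: 73.3
```

>>> drive_tool([
  [[0, -0.0005, 0.002, 0.002, 0], [0, 0.0004, 0.004, 0, 0], [0, 0.0006, 0.006, 0, 0], [0, 0.0006, 0.006, 0, 0], [0, 0.0006, 0.006, 0, 0], [0, 0.0006, 0.006, 0, 0], [0, 0, 0, 0, 0], [0, 0, 0, 0, 0], [0, 0, 0, 0, 0]],
])

```text
time: 5.23
tool_pos: [0.4534, -0.1049, 0.1174]
eef_rot: [[0.222, 0.975, 0.002], [0.975, -0.222, 0.0], [0.001, 0.002, -1.0]]
contact_force: [6.3, 1.2, -11.0]
finger_gap: 0.0128
gripper_force: 71.8
```

```bash
cat > pl.py <<'E'
from h import *
# positions along the row (rack y, about rail point) from the top camera
import sys
c=cam("top"); W=world(*c[1:]); save(sys.argv[1],np.clip(c[0][150:300,130:350]*1.8,0,255).astype(np.uint8).repeat(3,0).repeat(3,1)); z=W[...,2]
d=np.array([.0954,.9954]); n=np.array([.9954,-.0954]); O=np.array([.4628,.0165])
s=((W[...,:2]-O)@d)*1000; x=((W[...,:2]-O)@n)*1000
m=(z>.062)&(z<.096)&(x>50)&(x<115)&(s>-230)&(s<230)
h,e=np.histogram(s[m],bins=np.arange(-230,231,3))
run=[]
for k,(a,b) in enumerate(zip(h,e)):
    print(f"{b:.0f}:{a}",end=" ") if a else None
print(); S=sense(); print(S["time"],S["tool_pos"],(S["tool_pos"][:2]-O)@d,S["contact_force"],S["finger_gap"])
E
python3 pl.py t1.png
```

```text
-104:10 -101:15 -98:7 -80:23 -77:25 -74:27 -71:24 -68:27 -65:25 -62:25 -59:26 -56:25 -53:25 -50:25 -47:25 -44:22 -26:7 -23:27 -20:26 -17:26 -14:27 -11:25 -8:25 -5:26 -2:26 1:25 4:27 7:25 10:25 13:26 16:28 19:24 22:28 25:26 28:26 31:24 34:27 37:11 55:25 58:26 61:22 64:23 67:25 70:25 73:23 76:27 79:23 82:23 85:24 88:26 91:24 94:23 97:24 100:27 103:24 106:8 169:48 172:28 175:8 
5.2833 [ 0.4533712  -0.10497072  0.11744122] -0.12181145945815293 [  6.16322355   1.26226041 -12.52575725] 0.013095594300653319
```

>>> drive_tool([
  [[0, 0.0008, 0.002, -0.001, 0], [0, 0.0005, 0.005, 0, 0], [0, 0.0006, 0.006, 0, 0], [0, 0.0006, 0.006, 0, 0], [0, 0.0006, 0.006, 0, 0], [0, 0.0006, 0.006, 0, 0], [0, 0.0006, 0.006, 0, 0], [0, 0.0005, 0.005, 0, 0], [0, 0.0003, 0.003, 0, 0], [0, 0, 0, 0, 0], [0, 0, 0, 0, 0]],
])

```text
time: 6.2
tool_pos: [0.4579, -0.0599, 0.1173]
eef_rot: [[0.223, 0.975, 0.001], [0.975, -0.223, 0.0], [0.001, 0.001, -1.0]]
contact_force: [-2.0, 0.3, 7.0]
finger_gap: 0.0134
gripper_force: 75.4
```

>>> drive_tool([
  [[0, 0.0003, 0.003, 0, 0], [0, 0.0005, 0.005, 0, 0], [0, 0.0006, 0.006, 0, 0], [0, 0.0006, 0.006, 0, 0], [0, 0.0006, 0.006, 0, 0], [0, 0.0006, 0.006, 0, 0], [0, 0.0005, 0.005, 0, 0], [0, 0.0003, 0.003, 0, 0], [0, 0, 0, 0, 0], [0, 0, 0, 0, 0]],
])

```text
time: 7.03
tool_pos: [0.4617, -0.02, 0.1173]
eef_rot: [[0.223, 0.975, 0.001], [0.975, -0.223, 0.0], [0.0, 0.001, -1.0]]
contact_force: [-2.2, -1.7, 6.9]
finger_gap: 0.0131
gripper_force: 75.5
```

```bash
python3 pl.py t2.png
```

```text
-20:9 -17:17 -14:16 -11:16 -8:18 -5:17 -2:17 1:18 4:17 7:19 10:17 13:17 16:17 19:16 22:17 25:17 28:18 31:18 34:21 37:28 40:25 43:27 46:26 49:26 52:25 55:26 58:24 61:26 64:28 67:27 70:22 73:28 76:27 79:26 82:23 85:28 88:33 91:21 94:24 97:24 100:25 103:25 106:24 109:22 112:27 115:22 118:24 121:28 124:21 127:25 130:26 133:23 136:17 169:45 172:30 175:7 
7.0833 [ 0.4616801  -0.02001393  0.11723989] -0.03645280387621002 [-2.31786507 -1.21794553  7.24855662] 0.012869312748374813
```

>>> drive_tool([
  [[0, 0.0002, 0.003, 0.0003, 0], [0, 0.0005, 0.005, 0, 0], [0, 0.0005, 0.005, 0, 0], [0, 0.0005, 0.005, 0, 0], [0, 0.0003, 0.003, 0, 0], [0, 0.0002, 0.002, 0, 0], [0, 0.0001, 0.001, 0, 0], [0, 0.0001, 0.001, 0, 0], [0, 0.0001, 0.001, 0, 0]],
])

```text
time: 7.83
tool_pos: [0.464, 0.0051, 0.1173]
eef_rot: [[0.223, 0.975, 0.0], [0.975, -0.223, -0.001], [-0.001, 0.0, -1.0]]
contact_force: [-2.2, -4.5, 6.5]
finger_gap: 0.0129
gripper_force: 75.2
```

```bash
python3 - <<'E'
from h import *
c=cam("wrist"); p=c[0]; W=world(*c[1:]); z=W[...,2]
save("w2.png",np.clip(p*1.6,0,255).astype(np.uint8))
d=np.array([.0954,.9954]); n=np.array([.9954,-.0954]); O=np.array([.4628,.0165])
s=((W[...,:2]-O)@d)*1000; x=((W[...,:2]-O)@n)*1000
m=(z>.078)&(z<.092)&(x>50)&(x<115)
h,e=np.histogram(s[m],bins=np.arange(-60,231,1)); print([(int(b),int(a)) for a,b in zip(h,e) if a and (b<30 or b>125)])
S=sense(); print(S["time"],(S["tool_pos"][:2]-O)@d,S["contact_force"])
E
```

```text
[(6, 1), (7, 91), (8, 230), (9, 289), (10, 275), (11, 252), (12, 385), (13, 567), (14, 12), (15, 28), (16, 72), (17, 86), (18, 86), (19, 67), (20, 86), (21, 84), (22, 85), (23, 68), (24, 96), (25, 90), (26, 94), (27, 88), (28, 87), (29, 100)]
7.8833 -0.010944865038709159 [-1.75035935 -4.2484286   6.39629832]
```

View pics/w2.png

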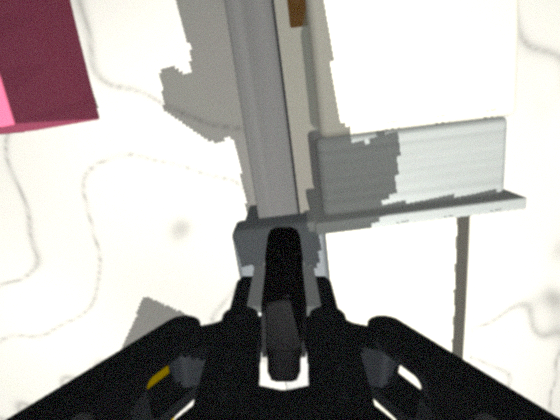

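The wrist view shows the stop plate (320–520, 205) flat against the tin, with the tub behind it. The end plate is out of view, about 4–5 mm still to close. I'll creep the rest.

>>> drive_tool([
  [[0, 0.0001, 0.001, 0, 0], [0, 0, 0.0005, 0, 0], [0, 0.0001, 0.0005, 0, 0], [0, 0, 0.0005, 0, 0], [0, 0.0001, 0.0005, 0, 0]],
])

```text
time: 8.3
tool_pos: [0.4643, 0.008, 0.1173]
eef_rot: [[0.224, 0.975, 0.0], [0.975, -0.224, -0.001], [-0.001, 0.0, -1.0]]
contact_force: [-1.6, -4.3, 5.9]
finger_gap: 0.0131
gripper_force: 75.2
```

>>> drive_tool([
  [[0, 0, 0.0005, 0, 0], [0, 0, 0, 0, 0]],
])

```text
time: 8.47
tool_pos: [0.4644, 0.0087, 0.1173]
eef_rot: [[0.223, 0.975, 0.0], [0.975, -0.223, -0.0], [-0.0, 0.001, -1.0]]
contact_force: [-2.3, -2.7, 6.5]
finger_gap: 0.0128
gripper_force: 75.2
```

```bash
cat > e.py <<'E'
from h import *
d=np.array([.0954,.9954]); n=np.array([.9954,-.0954]); O=np.array([.4628,.0165])
A=[]
for i in range(3):
    c=cam("top"); W=world(*c[1:]); A.append(W)
W=np.mean(A,0); p=c[0].astype(float).sum(2)
s=((W[...,:2]-O)@d)*1000; x=((W[...,:2]-O)@n)*1000; z=W[...,2]
for v in range(196,222,4):
    print(v,[(u,round(float(s[v,u])),round(float(z[v,u])*1000),int(p[v,u])) for u in range(191,214)if z[v,u]<.2])
S=sense(); print(S["time"],(S["tool_pos"][:2]-O)@d,S["contact_force"])
E
python3 e.py
```

```text
196 [(191, 201, 5, 168), (192, 197, 7, 175), (193, 194, 10, 180), (194, 191, 8, 187), (195, 176, 84, 207), (196, 173, 87, 215), (197, 170, 85, 186), (198, 171, 67, 171), (199, 165, 86, 186), (200, 162, 88, 203), (201, 159, 87, 199), (202, 157, 87, 204), (203, 154, 89, 208), (204, 151, 89, 234), (205, 148, 88, 243), (206, 145, 92, 215), (207, 143, 87, 207), (208, 140, 87, 208), (209, 137, 89, 208), (210, 135, 90, 204), (211, 132, 88, 211), (212, 129, 89, 205), (213, 127, 88, 203)]
200 [(191, 199, 8, 178), (193, 193, 8, 185), (194, 190, 9, 203), (195, 174, 87, 220), (196, 172, 84, 206), (197, 170, 80, 171), (198, 166, 90, 181), (199, 163, 88, 183), (200, 161, 87, 204), (201, 158, 87, 202), (202, 155, 90, 213), (203, 153, 89, 222), (204, 150, 87, 234), (205, 147, 90, 239), (206, 144, 90, 214), (207, 142, 88, 201), (208, 140, 83, 197), (209, 136, 89, 201), (210, 134, 88, 199), (211, 131, 87, 197), (212, 129, 86, 201), (213, 126, 88, 209)]
204 [(191, 198, 8, 179), (192, 195, 6, 169), (193, 192, 8, 172), (194, 189, 6, 197), (195, 174, 86, 224), (196, 171, 85, 200), (197, 170, 73, 182), (19
[... 1596 characters left out ...]
161), (207, 138, 89, 174), (208, 135, 86, 180), (209, 132, 89, 196), (210, 129, 89, 189), (211, 127, 87, 187), (212, 124, 88, 202), (213, 121, 90, 192)]
220 [(191, 194, 7, 172), (192, 191, 5, 163), (193, 175, 86, 148), (194, 172, 86, 136), (195, 170, 83, 117), (196, 166, 87, 102), (197, 164, 88, 90), (198, 161, 86, 101), (199, 158, 90, 112), (200, 156, 87, 109), (201, 153, 89, 114), (202, 150, 88, 122), (203, 148, 87, 122), (204, 144, 90, 112), (205, 142, 85, 87), (206, 140, 84, 91), (207, 137, 87, 92), (208, 134, 87, 98), (209, 131, 90, 102), (210, 128, 89, 95), (211, 126, 85, 122), (212, 123, 87, 148), (213, 120, 88, 157)]
8.6167 -0.0076231346323822596 [-1.62738448 -3.5265951   5.80827236]
```

>>> drive_tool([
  [[0, 0, 0.0005, 0, 0], [0, 0, 0.0003, 0, 0], [0, 0, 0.0003, 0, 0]],
])

```text
time: 8.87
tool_pos: [0.4645, 0.0096, 0.1173]
eef_rot: [[0.223, 0.975, 0.001], [0.975, -0.223, -0.001], [-0.0, 0.001, -1.0]]
contact_force: [-0.3, -3.7, 5.4]
finger_gap: 0.0133
gripper_force: 75.1
```

>>> drive_tool([
  [[0, 0, 0.0003, 0, 0], [0, 0, 0.0003, 0, 0]],
])

```text
time: 9.03
tool_pos: [0.4645, 0.0102, 0.1173]
eef_rot: [[0.224, 0.975, 0.001], [0.975, -0.224, -0.001], [-0.0, 0.001, -1.0]]
contact_force: [-0.4, -4.1, 5.3]
finger_gap: 0.0129
gripper_force: 75.0
```

>>> drive_tool([
  [[0, 0, 0.0003, 0, 0], [0, 0, 0.0002, 0, 0]],
])

```text
time: 9.2
tool_pos: [0.4646, 0.0108, 0.1173]
eef_rot: [[0.223, 0.975, 0.001], [0.975, -0.223, -0.001], [-0.0, 0.001, -1.0]]
contact_force: [-0.9, -4.3, 4.7]
finger_gap: 0.0131
gripper_force: 75.0
```

>>> drive_tool([
  [[0, 0.0001, 0.0003, 0, 0], [0, 0, 0.0002, 0, 0]],
])

```text
time: 9.37
tool_pos: [0.4646, 0.0112, 0.1173]
eef_rot: [[0.224, 0.975, 0.001], [0.975, -0.224, -0.001], [-0.0, 0.001, -1.0]]
contact_force: [-1.4, -3.8, 5.0]
finger_gap: 0.0131
gripper_force: 75.0
```

>>> drive_tool([
  [[0, 0, 0.0003, 0, 0], [0, 0, 0.0002, 0, 0]],
])

```text
time: 9.53
tool_pos: [0.4647, 0.0117, 0.1173]
eef_rot: [[0.224, 0.975, 0.001], [0.975, -0.224, -0.001], [-0.0, 0.001, -1.0]]
contact_force: [-0.6, -4.1, 4.9]
finger_gap: 0.013
gripper_force: 75.0
```

>>> drive_tool([
  [[0, 0.0001, 0.0003, 0, 0], [0, 0, 0.0002, 0, 0]],
])

```text
time: 9.7
tool_pos: [0.4647, 0.0119, 0.1173]
eef_rot: [[0.224, 0.975, 0.001], [0.975, -0.224, -0.001], [-0.001, 0.001, -1.0]]
contact_force: [-0.5, -5.6, 5.9]
finger_gap: 0.0133
gripper_force: 75.1
```

```bash
python3 pl.py t3.png; python3 - <<'E'
import cv2
a=cv2.imread("pics/t3.png");print(a.shape)
b=cv2.imread("pics/t2.png")
cv2.imwrite("pics/t23.png",cv2.resize(cv2.vconcat([b[90:270,60:400],a[90:270,60:400]]),None,fx=1.6,fy=1.6))
E
```

```text
13:19 16:18 19:16 22:17 25:18 28:15 31:18 34:17 37:20 40:19 43:18 46:19 49:18 52:19 55:19 58:20 61:17 64:15 67:23 70:18 73:22 76:20 79:21 82:21 85:25 88:25 91:23 94:27 97:27 100:27 103:25 106:26 109:25 112:27 115:27 118:31 121:25 124:25 127:24 130:24 133:24 136:25 139:24 142:25 145:25 148:25 151:23 154:25 157:26 160:24 163:25 166:21 169:26 172:27 175:7 
9.75 [0.4646777  0.01185094 0.11726354] -0.004448540051819629 [-1.90562549 -5.89298371  6.27670833] 0.012983729161256567
(450, 660, 3)
```

View pics/t23.png

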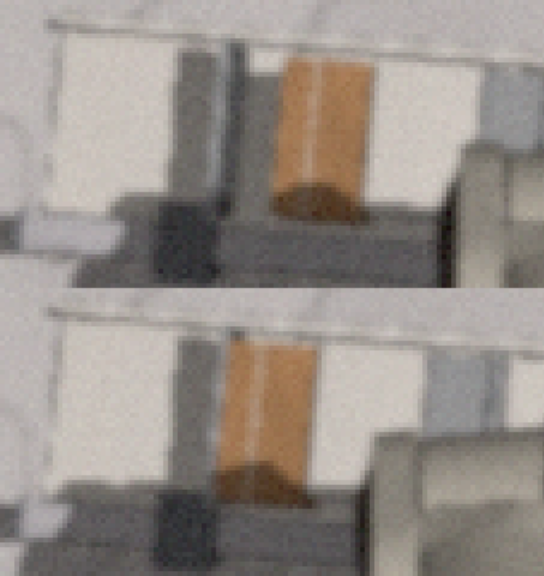

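The lower half shows the carton touching the end plate, and the end block has not moved (x≈155–215 in both halves). Force is now rising with little motion, so that is contact. One small nudge to confirm.

>>> drive_tool([
  [[0, 0, 0.0003, 0, 0], [0, 0, 0, 0, 0]],
])

```text
time: 9.92
tool_pos: [0.4647, 0.0119, 0.1173]
eef_rot: [[0.224, 0.975, 0.001], [0.975, -0.224, -0.001], [-0.001, 0.001, -1.0]]
contact_force: [-1.0, -5.9, 5.7]
finger_gap: 0.013
gripper_force: 75.1
```

>>> drive_tool([
  [[0, 0, 0.0003, 0, 0], [0, 0, 0, 0, 0], [0, 0, 0, 0, 0]],
])

```text
time: 10.17
tool_pos: [0.4647, 0.012, 0.1173]
eef_rot: [[0.224, 0.975, 0.001], [0.975, -0.224, -0.001], [-0.001, 0.001, -1.0]]
contact_force: [-1.0, -6.4, 5.7]
finger_gap: 0.0133
gripper_force: 75.1
```

Seated: 0.6 mm commanded produced 0.1 mm of motion at about 6 N. Now tighten.

>>> drive_tool([
  [[0, 0, 0, 0, -0.08], [0, 0, 0, 0, -0.1], [0, 0, 0, 0, -0.1], [0, 0, 0, 0, -0.1], [0, 0, 0, 0, -0.1], [0, 0, 0, 0, -0.1], [0, 0, 0, 0, -0.1], [0, 0, 0, 0, -0.1], [0, 0, 0, 0, -0.1], [0, 0, 0, 0, -0.1], [0, 0, 0, 0, -0.1], [0, 0, 0, 0, -0.1]],
])

```text
time: 11.17
tool_pos: [0.4655, 0.0112, 0.1173]
eef_rot: [[0.987, 0.159, 0.002], [0.159, -0.987, -0.002], [0.002, 0.002, -1.0]]
contact_force: [0.5, -8.2, 2.6]
finger_gap: 0.0133
gripper_force: 74.9
```

>>> drive_tool([
  [[0, 0, 0, 0, -0.1], [0, 0, 0, 0, -0.1], [0, 0, 0, 0, -0.05], [0, 0, 0, 0, -0.03], [0, 0, 0, 0, 0], [0, 0, 0, 0, 0]],
])

```text
time: 11.67
tool_pos: [0.4655, 0.0109, 0.1174]
eef_rot: [[0.994, -0.113, 0.002], [-0.113, -0.994, -0.003], [0.003, 0.003, -1.0]]
contact_force: [0.2, -10.0, 4.4]
finger_gap: 0.0132
gripper_force: 77.0
```

```bash
python3 -c "
from h import *
s=sense();print(s['torque'],s['contact_force'],np.arctan2(s['eef_rot'][1][0],s['eef_rot'][0][0])+.0957,s['joint_positions'])"
```

```text
[-1.83385332 -0.13942464  0.97126118] [  0.16994717 -10.01651653   4.37044956] -0.01726238691375996 [-0.36285896  0.3570276   0.32606517  2.1335601  -0.17513238  0.6735796
 -1.60263903]
```

>>> drive_tool([
  [[0, 0, -0.0007, 0, 0.01], [0, 0, 0, 0, 0], [50, 0, 0, 0, 0], [50, 0, 0, 0, 0], [50, 0, 0, 0, 0], [50, 0, 0, 0, 0]],
])

```text
time: 12.17
tool_pos: [0.4642, 0.0133, 0.1165]
eef_rot: [[0.995, -0.103, -0.0], [-0.103, -0.995, 0.001], [-0.0, -0.0, -1.0]]
contact_force: [-1.2, 0.6, -0.9]
finger_gap: 0.043
gripper_force: 0.0
```

>>> drive_tool([
  [[50, 0, 0, 0.01, 0], [50, 0, 0, 0.03, 0], [50, 0, 0, 0.04, 0], [50, 0, 0, 0.04, 0], [50, 0, 0, 0.03, 0], [50, 0, 0, 0, 0], [50, -0.02, -0.03, 0, 0], [50, -0.02, -0.03, 0, 0], [50, 0, -0.03, 0, 0], [50, 0, 0, 0, 0], [50, 0, 0, 0, 0]],
])

```text
time: 13.08
tool_pos: [0.4242, -0.0788, 0.2671]
eef_rot: [[0.994, -0.108, 0.001], [-0.108, -0.994, 0.0], [0.001, -0.0, -1.0]]
contact_force: [-0.4, 0.6, -0.0]
finger_gap: 0.0431
gripper_force: 0.0
```

```bash
python3 pl.py t4.png; python3 - <<'E'
from h import *
c=cam("wrist"); W=world(*c[1:]); save("w3.png",np.clip(c[0]*1.6,0,255).astype(np.uint8)); z=W[...,2]
m=(z>.118)&(z<.135)&(np.abs(W[...,0]-.465)<.07)&(np.abs(W[...,1]-.011)<.06)
P=W[m][:,:2]*1000; l=cv2.fitLine(P.astype(np.float32),cv2.DIST_HUBER,0,.01,.01).ravel()
print(m.sum(),l,"knob",np.arctan(l[1]/l[0])+.0957, (P.min(0)+P.max(0))/2)
b=np.round(P[:,0]/6).astype(int); print([(k*6,np.median(P[b==k][:,1]).round(1)) for k in sorted(set(b))])
E
```

```text
13:28 16:27 19:23 22:25 25:24 28:27 31:26 34:23 37:25 40:27 43:26 46:24 49:26 52:25 55:26 58:26 61:25 64:25 67:25 70:25 73:28 76:25 79:28 82:26 85:26 88:23 91:27 94:26 97:25 100:27 103:25 106:28 109:25 112:26 115:25 118:31 121:25 124:25 127:25 130:26 133:23 136:24 139:24 142:23 145:24 148:25 151:22 154:24 157:25 160:26 163:23 166:25 169:27 172:24 175:8 
13.1333 [ 0.42446352 -0.07744577  0.26693152] -0.09717091847599908 [-0.62372034  0.13176244 -0.23288088] 0.04244158992872229
1709 [ 9.9566060e-01 -9.3058653e-02  4.6510297e+02  9.3198671e+00] knob 0.0025065094 [463.72703235  10.81828519]
[(np.int64(432), np.float64(13.2)), (np.int64(438), np.float64(11.2)), (np.int64(444), np.float64(10.5)), (np.int64(450), np.float64(10.3)), (np.int64(456), np.float64(10.3)), (np.int64(462), np.float64(9.2)), (np.int64(468), np.float64(9.3)), (np.int64(474), np.float64(8.7)), (np.int64(480), np.float64(7.7)), (np.int64(486), np.float64(7.1)), (np.int64(492), np.float64(7.3))]
```

View pics/w3.png

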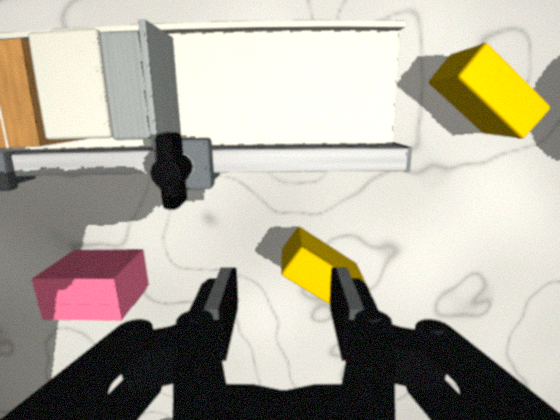

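View pics/t4.png

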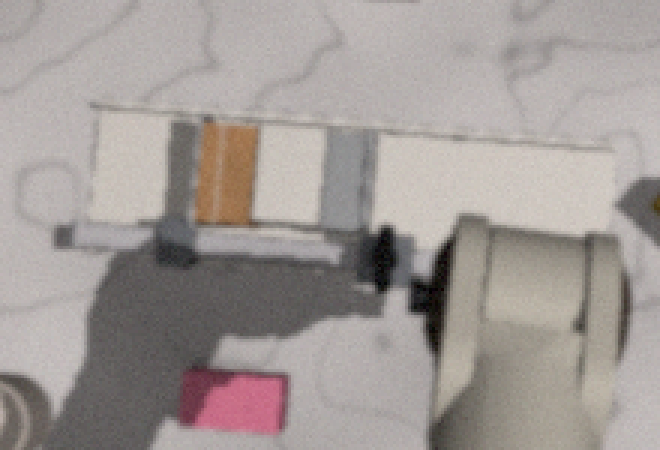

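The wrist view shows the stop plate at (160,80) flush against the tin, and the knob at (172,170) across the rail, measured at 0.003 rad. The top view shows the row closed up (200–375) against the end plate, which hasn't moved.

```bash
python3 -c "
from h import *
print(hand_in())"
```

```text
the job is handed in; nothing more can be done
None
```

I closed the row up with no visible gaps against the end plate, which did not move, turned the knob fully tight again (measured 0.003 rad), let go, and handed the job in at about 13 s.

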